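# Load a tape roll on the bench spindle and snap its retaining cap on

## Task

Slip the black tape roll over the bench spindle so that it lies flat on the foot plate, then push the orange snap cap onto the spindle's stud: it clicks part of the way down, and you keep pressing past the click until the cap is fully home on the hub. Finish while still pressing the cap firmly down: do not let go or ease off at the end. Leave the cream masking tape and the food tin where they are.

Things in the scene. Friction and masses are not known exactly. Their poses are not given: they have to be found in the camera images.
- stand_seat (a point): centre of the top face of the spindle's black hub, 33 mm above the table; z up. Four sprung steel balls, 90 degrees apart, stand out of the stud 12 mm above this point, to a radius of 15.5 mm. They meet the cap's foot 16.5 mm above the hub; pushing past takes up to about 9 to 14 N, falling to almost nothing after 5 mm, and they snap out over the cap's lip in the last 5 mm; then the hub stops the cap
- tape_mid (a point): centre (half-way up) of the loose roll of black tape, a stiff ring lying flat on the table: outside diameter 60, hole diameter 38 right through, 19 mm high, about 70 g; z along its axis. On the spindle it lies on the foot plate round the hub, this point then 11.5 mm below the hub's top face
- cap_mid (a point): centre (half-way up) of the loose orange snap cap, upright on the table, open end down; z up. Ribbed barrel, diameter 38, 45 mm high in all, flange of diameter 46 in the lowest 6 mm; 50 g. The mouth's lip has diameter 25 and is 6 mm high; behind it the cavity has diameter 33 and ends 38 mm above the foot. Fully home the foot rests on the hub, this point 22.5 mm above the hub's top
- cap: the same orange cap, origin at the centre of its foot
- stand: the bench spindle, screwed to the table; origin at the centre of its underside, on the table. Round grey foot plate (diameter 90, top face 12 mm above the table), on it the black hub (diameter 32, up to 33 mm), on that a bright stud (diameter 23, its last 8 mm tapering to 12; top 67 mm above the table)
- hub: the black hub of the bench spindle, diameter 32, 21 mm high; origin at the centre of its underside, 12 mm above the table
- masking_tape: bystander: larger roll of cream masking tape, diameter about 100, 25 mm high; origin under its centre
- tin_1: bystander: food tin, diameter 75, 58 mm high; origin under its centre
Not all that is in view belongs to the job. What is meant by the cap is not grey or yellow, and is the smaller of those in its own colour.

How it is judged:
By the outcome, as a careful person would: the job done as asked, in the order asked, and still so for the second after the job is handed in, while the arm keeps its last pose, push and grip.
It also fails if it takes over 58 s, if anything falls off the work surface, if the arm or the gripper's body presses on something with over 40 N, if the wrist force passes 120 N, or if a joint passes its speed limit or range.

## Robot

A 6-joint arm with a two-finger parallel gripper is mounted at the origin on a cart in front of the work surface, level with it; the furniture and walls round the work are solid. World frame = base frame: x ahead of the robot, y to its left, z up, the work surface at z = 0. Lengths are in m, angles in rad, forces in N, time in s.
With the tool pointing down it reaches from about 0.4 to 0.925 m from the base axis. Payload 12.5 kg.
Tool frame: the origin (TCP) lies at the very end of the fingers, on their centre line; the grasp point (between the pads) lies 19 mm behind it; z points along the fingers, y is the line along which they close (so a half turn about z gives the same grasp; the last joint's range is limited). The gripper opens to 95 mm and grips with 3 to 60 N. Pads are 20 mm wide; open, the fingers measure 119 mm over their backs; the gripper's body (75 mm by 180 mm) begins 59 mm behind the grasp point.
Start: joints at [1.199, 0.491, 1.559, -0, 1.092, -0.106], TCP at [0.164, 0.603, 0.215] pointing down, gripper open.
Joint ranges: [-3.1, 3.1], [-0.84, 2.19], [0.05, 2.79], [-1.13, 4.28], [0.06, 2.93], [-2.69, 2.69]. Speed limits (rad/s): [2.22, 2.22, 2.79, 3.14, 3.14, 3.14].

## Interface

Orientations are given as a unit quaternion [w, x, y, z].
In Python, from cell import r gives the robot as it stands.
- The arm moves only by the tool servo_tool, never from a script. Its arguments are lists of equal length, an entry for each row: "gripper": the finger opening in m, from 0 to 0.0951; "delta_pos": the shift along the tool's x, y, z in m, a list of three; "spin": the turn about the tool's z in degrees. A call has 1 to 8 rows; each row is the pose to reach, as a shift and turn from the pose commanded when the call began, along the tool's axes at that moment; what a row does not reach only later rows make up. A row lasts 1/8 s, in which the tool goes at most 62.5 mm and 10.7 degrees, less where a joint would pass 70% of its speed; a pose out of reach is approached as far as the arm can. A call with a gripper value outside its range is refused whole. The fingers move at their own pace and stop on an object; "grip_force" is the grip in N (left out, the last holds). Time passes only in rows, so rows that repeat a pose let the fingers close. It gives the time, the measured TCP pose, the force, the opening and the grip force at its end, in the units of the state.
- r.get_obs(): the state, without advancing time (a new reading comes with each control period).
- r.snapshot(name): name is "scene" or "top" or "wrist"; returns a dict with "color" (400x640x3 uint8, blue, green, red), "fx", "fy", "cx", "cy" (pixels), "distortion" ([k1, k2, p1, p2, k3] as OpenCV has them; the pictures are not rectified), "R" (3x3) and "t" (3): a world point X has camera coordinates R X + t; the wrist camera has in their place "mount" (4x4, takes a point from camera to tool coordinates, whose origin is the TCP and whose axes are the flange's). Camera axes: x right, y down, z forward; pixel columns grow to the right and rows downward; lengths in m; the calibration is good to about 2 mm. A picture is of the moment at which its call begins: read the wrist's pose just before it. There is no depth.
- r.close_job(): hands the job in; it is judged then, once.
The state is a dict: "clock": time; "joint_pos": joint angles; "qd": joint speeds; "tau": joint torques, N m; "eef_pos": TCP position; "tool_rot": TCP orientation; "wrist_force": force on the tool from outside, world axes, zero at the start; "wrist_torque": the same for the moment, N m; "grip_width": opening from 0.0 (shut) to 1.0 (fully open); "gripper_force": force on a finger pad.
Only numpy, scipy, OpenCV 4.12 (cv2) and the standard library are available. Lean on these libraries where they do the work, as an engineer would, in place of code of your own. Each camera call takes 0.05 s, during which the arm holds its last target. There are 200 camera calls.

## Working session

There is one attempt and no reset: what is moved stays moved. The work goes in short steps, Python scripts to look and compute and a tool call to move; the robot and the scene stay as the last step left them, time stands still between calls to the robot, and variables do not carry over. Pictures are saved under pics/ and viewed, at most 10 in all, crops included, and the job is handed in when it is done.

Besides the shell and the picture viewer there is one more tool, called after "Request:" in YAML: its name, and indented under it one key for each argument. servo_tool: Moves the arm, as the interface text tells. Its arguments: {"type":"object","properties":{"gripper":{"type":"array","items":{"type":"number"}},"delta_pos":{"type":"array","items":{"type":"array","items":{"type":"number"}}},"spin":{"type":"array","items":{"type":"number"}},"grip_force":{"type":"number"}},"required":["gripper","delta_pos","spin"]}

```bash
mkdir -p pics; python3 - <<'E'
from cell import r
import cv2,pickle
o=r.get_obs();print(o)
d={}
for n in("scene","top","wrist"):
    s=r.snapshot(n);d[n]=s;cv2.imwrite(f"pics/{n}0.png",s["color"]);print(n,{k:v for k,v in s.items() if k!="color"})
pickle.dump((o,d),open("s0.pkl","wb"))
E
```

```text
{'clock': 0.0, 'joint_pos': array([ 1.19939374e+00,  4.91548666e-01,  1.55946615e+00,  3.74348449e-05,
        1.09167331e+00, -1.05622425e-01]), 'qd': array([ 0.00131461, -0.00103735, -0.00071408,  0.0011885 , -0.00090104,
        0.00058047]), 'tau': array([ 8.13938295e-04, -6.12650442e+01, -2.58179641e+01,  6.92827790e-02,
        4.83217591e-02, -1.10939161e-04]), 'eef_pos': array([0.16405747, 0.60283061, 0.21406276]), 'tool_rot': array([-1.45542021e-04,  1.32507832e-01,  9.91181807e-01, -5.28307846e-04]), 'wrist_force': array([ 0.5504367 , -0.12587085, -0.51345685]), 'wrist_torque': array([-0.04175844,  0.0195533 ,  0.0041141 ]), 'gripper_force': 0.0, 'grip_width': 0.9970979934254854}
scene {'fx': 413.64050271082016, 'fy': 413.64050271082016, 'cx': 318.35342893536324, 'cy': 194.65347436050303, 'distortion': array([-0.06328296,  0.        ,  0.        ,  0.        ,  0.        ]), 'R': array([[ 0.89295207, -0.45012866,  0.00455976],
       [-0.26239135, -0.52870149, -0.80723325],
       [ 0.36576957,  0.71962416, -0.59021495]]), 't': array([-0.4452751 ,  0.19932503,  0.87465969])
[... 243 characters left out ...]
8784],
       [-0.99290911, -0.02972805, -0.11509885],
       [ 0.1153308 , -0.00620327, -0.99330777]]), 't': array([0.04265957, 0.54658348, 0.99114965])}
wrist {'fx': 304.3109284615986, 'fy': 304.3109284615986, 'cx': 319.8268545133465, 'cy': 202.6677478231106, 'distortion': array([-0.02428914,  0.        ,  0.        ,  0.        ,  0.        ]), 'mount': array([[ 3.41306223e-04, -9.58590564e-01, -2.84787664e-01,
         8.04536480e-02],
       [ 9.99999749e-01,  1.50418118e-04,  6.92153395e-04,
        -1.34355933e-03],
       [-6.20654489e-04, -2.84787829e-01,  9.58590375e-01,
        -1.69712565e-01],
       [ 0.00000000e+00,  0.00000000e+00,  0.00000000e+00,
         1.00000000e+00]])}
```

View pics/top0.png

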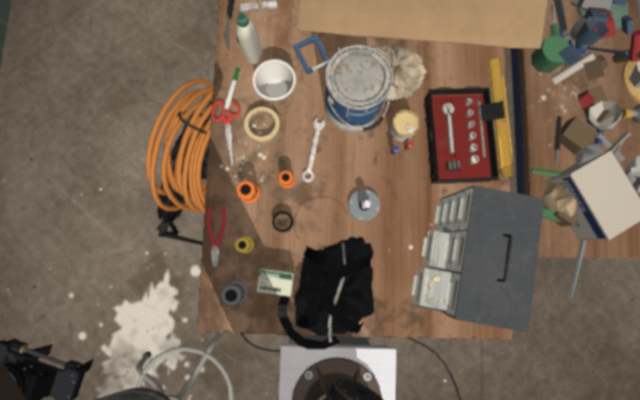

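View pics/scene0.png

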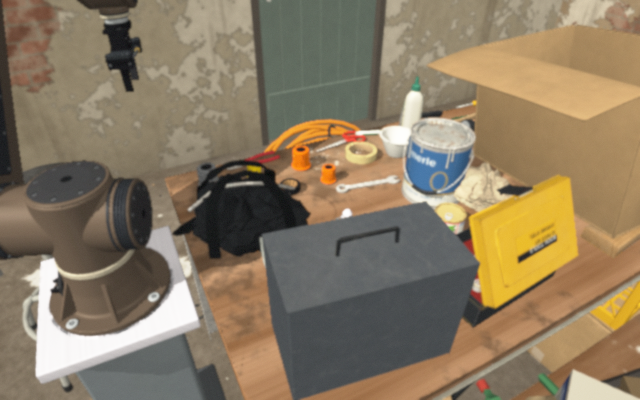

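The top view shows the small orange cap near (287,179), the black tape roll near (283,220) and the spindle near (364,204). The larger orange cap, at (247,190), is the decoy. I'll localise these in a magnified crop.

```bash
cat > h.py <<'E'
import numpy as np,cv2
from scipy.spatial.transform import Rotation as Ro
def cam(s,o=None):
    K=np.array([[s["fx"],0,s["cx"]],[0,s["fy"],s["cy"]],[0,0,1.]])
    if "R" in s: return K,s["distortion"],s["R"],s["t"]
    q=o["tool_rot"];T=np.eye(4);T[:3,:3]=Ro.from_quat([q[1],q[2],q[3],q[0]]).as_matrix();T[:3,3]=o["eef_pos"]
    C=np.linalg.inv(T@s["mount"]);return K,s["distortion"],C[:3,:3],C[:3,3]
def back(c,uv,z):
    K,D,R,t=c
    p=cv2.undistortPoints(np.array([[uv]],float),K,D)[0,0]
    d=R.T@np.array([p[0],p[1],1]);C=-R.T@t
    return C+d*(z-C[2])/d[2]
def proj(c,P):
    K,D,R,t=c
    return cv2.projectPoints(np.atleast_2d(np.array(P,float)),cv2.Rodrigues(R)[0],np.array(t),K,D)[0][:,0]
def ring(x,y,z,d,n=40):
    a=np.linspace(0,2*np.pi,n);return np.c_[x+d/2*np.cos(a),y+d/2*np.sin(a),0*a+z]
def draw(img,c,P,col,sc=1,off=(0,0)):
    q=(proj(c,P)-off+.5)*sc-.5
    cv2.polylines(img,[np.round(q).astype(int)],False,col,1)
E
python3 - <<'E'
import pickle
from h import *
o,d=pickle.load(open("s0.pkl","rb"));s=d["top"];c=cam(s)
for n,uv,z in(("cap",(287,179),.045),("tape",(283,220),.019),("stand",(364,204),.012),("big",(247,190),.05),("bag",(345,290),.1)):print(n,back(c,uv,z).round(4))
im=s["color"][150:250,240:400];im=cv2.resize(im,None,fx=5,fy=5,interpolation=cv2.INTER_CUBIC)
cv2.imwrite("pics/top_crop.png",im)
E
```

```text
cap [0.602 0.153 0.045]
tape [0.4909 0.1618 0.019 ]
stand [ 0.5431 -0.0632  0.012 ]
big [0.5676 0.26   0.05  ]
bag [ 0.3146 -0.0082  0.1   ]
```

View pics/top_crop.png

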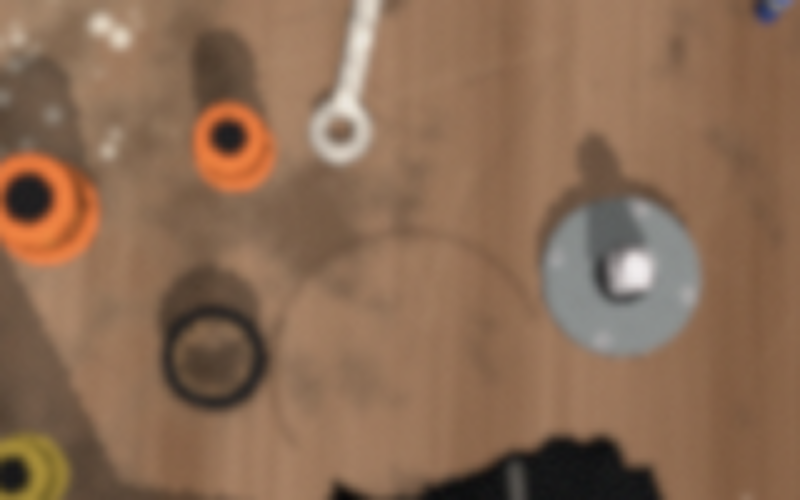

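Request:
servo_tool:
  gripper: [0.095,0.095,0.095,0.095,0.095,0.095,0.095,0.095]
  delta_pos:
    - [-0.03,-0.024,0]
    - [-0.08,-0.063,0]
    - [-0.13,-0.102,0]
    - [-0.18,-0.141,0]
    - [-0.23,-0.18,0]
    - [-0.28,-0.22,0]
    - [-0.33,-0.259,0]
    - [-0.38,-0.298,0]
  spin: [8,18,28,38,48,58,68,78]

```text
clock: 1.15
eef_pos: [0.4493, 0.2195, 0.2147]
tool_rot: [0.0, 0.729, 0.685, 0.0]
wrist_force: [0.1, 0.2, 0.2]
grip_width: 1.0
gripper_force: 0.0
```

```bash
cat >> h.py <<'E'
def rel(o,P,yaw):
    """tool-frame shift to world point P and spin to bring tool x to world angle yaw (deg)"""
    q=o["tool_rot"];R=Ro.from_quat([q[1],q[2],q[3],q[0]]).as_matrix()
    a=np.degrees(np.arctan2(R[1,0],R[0,0]))
    print("eef",o["eef_pos"].round(4),"yaw %.1f"%a,"shift",(R.T@(np.array(P)-o["eef_pos"])).round(4),"spin",round((a-yaw+180)%360-180,1),"t",o["clock"],"F",o["wrist_force"].round(1),"tilt",R[2].round(4))
E
python3 -c "
from h import *
from cell import r
o=r.get_obs();rel(o,[.50,.16,.2],30);print(o['joint_pos'].round(2))"
```

```text
eef [0.4493 0.2195 0.2147] yaw 86.4 shift [-0.0563  0.0543  0.0147] spin 56.4 t 1.15 F [0.1 0.2 0.2] tilt [ 2.e-04  2.e-04 -1.e+00]
[0.32 0.31 1.86 0.   0.97 0.38]
```

Request:
servo_tool:
  gripper: [0.095,0.095,0.095,0.095,0.095,0.095,0.095]
  delta_pos:
    - [-0.015,0.02,0]
    - [-0.03,0.04,0]
    - [-0.045,0.06,0]
    - [-0.055,0.074,0]
    - [-0.055,0.074,0]
    - [-0.055,0.074,0]
    - [-0.055,0.074,0]
  spin: [10,20,30,40,50,56.4,56.4]

```text
clock: 2.02
eef_pos: [0.519, 0.1622, 0.2145]
tool_rot: [-0.0, 0.965, 0.262, -0.0]
wrist_force: [0.4, -0.5, 0.0]
grip_width: 0.998
gripper_force: 0.0
```

```bash
python3 - <<'E'
from h import *
from cell import r
import pickle
o=r.get_obs();s=r.snapshot("wrist");pickle.dump((o,s),open("w1.pkl","wb"))
rel(o,[.49,.16,.1],30)
cv2.imwrite("pics/w1.png",s["color"])
E
```

```text
eef [0.519  0.1622 0.2145] yaw 30.4 shift [-0.0261 -0.0128  0.1145] spin 0.4 t 2.025 F [ 0.4 -0.5  0. ] tilt [-3.e-04 -2.e-04 -1.e+00]
```

View pics/w1.png

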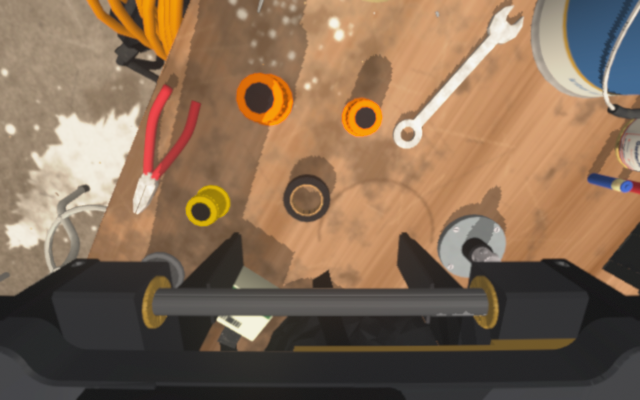

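The wrist view shows the tape at (306,198), the small orange cap at (362,117) and the spindle plate at (472,246). The big cap at (265,98) and the wrench eye at (407,133) are also visible. I'll fit model silhouettes to the masks.

```bash
cat >> h.py <<'E'
from scipy.optimize import minimize
SS=4
def hullmask(c,parts,xy,box):
    u0,v0,u1,v1=box;m=np.zeros(((v1-v0)*SS,(u1-u0)*SS),np.uint8)
    P=np.vstack([ring(xy[0],xy[1],z,d,60) for z,d in parts])
    # pairwise hulls of consecutive rings
    n=60
    for i in range(len(parts)-1):
        q=(proj(c,P[i*n:(i+2)*n])-[u0,v0]+.5)*SS-.5
        cv2.fillConvexPoly(m,cv2.convexHull(np.round(q*16).astype(np.int32)),255,shift=4)
    return cv2.resize(m,None,fx=1/SS,fy=1/SS,interpolation=cv2.INTER_AREA)/255.
def fit(c,mask,parts,xy,box):
    u0,v0,u1,v1=box;t=mask[v0:v1,u0:u1].astype(float)
    f=lambda p:np.abs(hullmask(c,parts,p,box)-t).sum()
    k=minimize(f,xy,method="Nelder-Mead",options=dict(initial_simplex=[xy,[xy[0]+.006,xy[1]],[xy[0],xy[1]+.006]],xatol=5e-5,fatol=.01))
    return k.x,k.fun/t.sum()
CAP=[(0,.046),(.006,.046),(.006,.038),(.045,.038)]
def fill(m):
    out=np.zeros(m.shape,np.uint8);cs=cv2.findContours(m.astype(np.uint8),cv2.RETR_EXTERNAL,cv2.CHAIN_APPROX_NONE)[0]
    cv2.drawContours(out,[max(cs,key=cv2.contourArea)],-1,1,-1);return out
E
cat > m1.py <<'E'
from h import *
import pickle
o,s=pickle.load(open("w1.pkl","rb"));c=cam(s,o);I=s["color"];H=cv2.cvtColor(I,cv2.COLOR_BGR2HSV)
def crop(m,b):
    k=np.zeros(m.shape,bool);k[b[1]:b[3],b[0]:b[2]]=1;return fill(m&k)
b=(335,88,392,145);m=crop((H[...,0]<20)&(H[...,1]>190)&(H[...,2]>120),b);cap,e=fit(c,m,CAP,[.60,.153],b);print("cap",cap,e)
b=(275,168,338,228);m2=crop(I.max(2)<70,b);tp,e=fit(c,m2,[(0,.06),(.019,.06)],[.49,.16],b);print("tape",tp,e)
b=(430,205,515,290);m3=crop((H[...,1]<60)&(H[...,2]>60),b);st,e=fit(c,m3,[(0,.09),(.012,.09)],[.543,-.063],b);print("stand",st,e)
x0,y0=270,80;V=cv2.resize(I[y0:290,x0:520],None,fx=3,fy=3,interpolation=cv2.INTER_CUBIC)
for (x,y),ps in((cap,CAP),(tp,[(0,.06),(.019,.06),(.019,.038)]),(st,[(0.012,.09),(.033,.032),(.059,.023),(.067,.012)])):
    for z,d in ps: draw(V,c,ring(x,y,z,d),(0,255,0),3,(x0,y0))
cv2.imwrite("pics/w1fit.png",V)
E
python3 m1.py
```

```text
cap [0.60839717 0.1576831 ] 0.06933001213514722
tape [0.48889719 0.16190876] 4.940419458922809
stand [ 0.54249862 -0.06444242] 0.1414791119964756
```

View pics/w1fit.png

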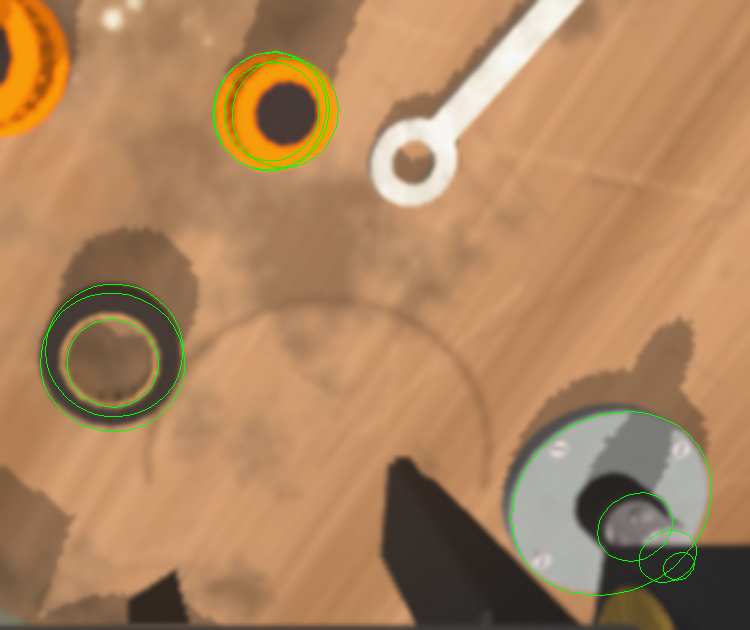

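```bash
sed -i 's/^x0,y0=270.*/raise SystemExit/' m1.py; sed -i 's/^b=(275.*/b=(275,168,338,228)\nfor th in(80,90,100):\n    m2=crop(I.max(2)<th,b);tp,e=fit(c,m2,[(0,.06),(.019,.06)],[.49,.16],b);print("tape",th,m2.sum(),tp,e)/' m1.py; python3 m1.py
python3 - <<'E'
from h import *
import pickle
o,d=pickle.load(open("s0.pkl","rb"));s=d["top"];c=cam(s);I=s["color"];H=cv2.cvtColor(I,cv2.COLOR_BGR2HSV)
def crop(m,b):
    k=np.zeros(m.shape,bool);k[b[1]:b[3],b[0]:b[2]]=1;return fill(m&k)
b=(275,165,299,192);m=crop((H[...,0]<20)&(H[...,1]>160),b);print("cap",fit(c,m,CAP,[.60,.153],b),m.sum())
b=(268,206,298,236)
for th in(70,80):
  m=crop(I.max(2)<th,b);print("tape",fit(c,m,[(0,.06),(.019,.06)],[.49,.16],b),m.sum())
b=(342,182,388,228);m=crop((H[...,1]<60)&(H[...,2]>80),b);print("stand",fit(c,m,[(0,.09),(.012,.09)],[.543,-.063],b),m.sum())
E
```

```text
cap [0.60839717 0.1576831 ] 0.06933001213514722
tape 80 1638 [0.48921731 0.16260196] 0.1467284349637291
tape 90 1680 [0.48938367 0.1629934 ] 0.11826797385620914
tape 100 1721 [0.48968515 0.16380937] 0.09229472149115311
stand [ 0.54249862 -0.06444242] 0.1414791119964756
cap (array([0.60754657, 0.15874739]), np.float64(0.09507055158512003)) 214
tape (array([0.48899338, 0.16624852]), np.float64(0.1732185557149689)) 328
tape (array([0.48996421, 0.16562948]), np.float64(0.10028640669751047)) 356
stand (array([ 0.54183734, -0.06275745]), np.float64(0.03050477748535932)) 827
```

```bash
python3 -c "
from h import *
from cell import r
o=r.get_obs();rel(o,[.4895,.164,.005],30.4)"
```

```text
eef [0.519  0.1622 0.2145] yaw 30.5 shift [-0.0245 -0.0165  0.2095] spin 0.1 t 2.075 F [-0.2 -0.2 -0.2] tilt [-2.e-04 -2.e-04 -1.e+00]
```

Request:
servo_tool:
  gripper: [0.095,0.095,0.095,0.095,0.095,0.095,0.095,0.095]
  delta_pos:
    - [-0.0245,-0.0165,0.02]
    - [-0.0245,-0.0165,0.06]
    - [-0.0245,-0.0165,0.1]
    - [-0.0245,-0.0165,0.14]
    - [-0.0245,-0.0165,0.17]
    - [-0.0245,-0.0165,0.195]
    - [-0.0245,-0.0165,0.2095]
    - [-0.0245,-0.0165,0.2095]
  spin: [0,0,0,0,0,0,0,0]

```text
clock: 3.08
eef_pos: [0.4894, 0.1641, 0.0046]
tool_rot: [-0.0, 0.965, 0.262, -0.001]
wrist_force: [0.6, -0.6, 1.0]
grip_width: 0.999
gripper_force: 0.0
```

Request:
servo_tool:
  gripper: [0.05,0.05,0.05,0.05,0.05,0.05,0.05,0.05]
  delta_pos:
    - [0,0,0]
    - [0,0,0]
    - [0,0,0]
    - [0,0,0]
    - [0,0,0]
    - [0,0,0]
    - [0,0,0]
    - [0,0,0]
  spin: [0,0,0,0,0,0,0,0]
  grip_force: 25

```text
clock: 4.08
eef_pos: [0.4898, 0.1641, 0.0054]
tool_rot: [-0.0, 0.965, 0.262, 0.0]
wrist_force: [-0.8, 0.7, 6.2]
grip_width: 0.633
gripper_force: 25.0
```

Request:
servo_tool:
  gripper: [0.05,0.05,0.05,0.05,0.05,0.05]
  delta_pos:
    - [0,0,-0.01]
    - [0,0,-0.04]
    - [0,0,-0.08]
    - [0,0,-0.12]
    - [0,0,-0.14]
    - [0,0,-0.14]
  spin: [0,0,0,0,0,0]

```text
clock: 4.82
eef_pos: [0.4901, 0.1642, 0.1466]
tool_rot: [0.0, 0.965, 0.262, 0.002]
wrist_force: [-0.4, 0.1, -1.6]
grip_width: 0.635
gripper_force: 25.0
```

```bash
python3 -c "
from h import *
from cell import r
o=r.get_obs();rel(o,[.542,-.0635,.145],30.4)"
```

```text
eef [0.4901 0.1642 0.1466] yaw 30.4 shift [-0.0704  0.2227  0.0016] spin -0.0 t 4.825 F [-0.4  0.1 -1.6] tilt [ 2.9e-03  9.0e-04 -1.0e+00]
```

Request:
servo_tool:
  gripper: [0.05,0.05,0.05,0.05,0.05,0.05,0.05,0.05]
  delta_pos:
    - [-0.01,0.03,-0.03]
    - [-0.02,0.07,-0.06]
    - [-0.035,0.11,-0.09]
    - [-0.05,0.15,-0.1]
    - [-0.06,0.19,-0.1]
    - [-0.07,0.215,-0.1]
    - [-0.07,0.2225,-0.1]
    - [-0.07,0.2225,-0.1]
  spin: [0,0,0,0,0,0,0,0]

```text
clock: 5.82
eef_pos: [0.5416, -0.0631, 0.2442]
tool_rot: [-0.0, 0.965, 0.262, -0.001]
wrist_force: [-0.5, 0.0, -0.3]
grip_width: 0.631
gripper_force: 25.0
```

Request:
servo_tool:
  gripper: [0.05,0.05]
  delta_pos:
    - [0,0,0]
    - [0,0,0]
  spin: [0,0]

```text
clock: 6.08
eef_pos: [0.5416, -0.0625, 0.2451]
tool_rot: [-0.0, 0.965, 0.262, 0.0]
wrist_force: [0.2, -1.1, -0.8]
grip_width: 0.631
gripper_force: 25.0
```

```bash
python3 - <<'E'
from h import *
from cell import r
import pickle
o=r.get_obs();s=r.snapshot("wrist");pickle.dump((o,s),open("w2.pkl","wb"))
rel(o,[.542,-.0635,.1],30.4)
c=cam(s,o);I=s["color"];V=cv2.resize(I[100:320,200:440],None,fx=2.7,fy=2.7,interpolation=cv2.INTER_CUBIC)
for z,d in[(0.012,.09),(.033,.032),(.059,.023),(.067,.012)]: draw(V,c,ring(.542,-.0635,z,d),(0,255,0),2.7,(200,100))
t=o["eef_pos"]
for z,d in[(-.005,.06),(.014,.06),(-.005,.038)]: draw(V,c,ring(t[0],t[1],t[2]+z,d),(0,255,255),2.7,(200,100))
cv2.imwrite("pics/w2.png",V)
E
```

```text
eef [ 0.5416 -0.0625  0.2451] yaw 30.4 shift [-0.0002  0.0011  0.1451] spin 0.0 t 6.075 F [ 0.2 -1.1 -0.8] tilt [ 1.e-04 -2.e-04 -1.e+00]
```

View pics/w2.png

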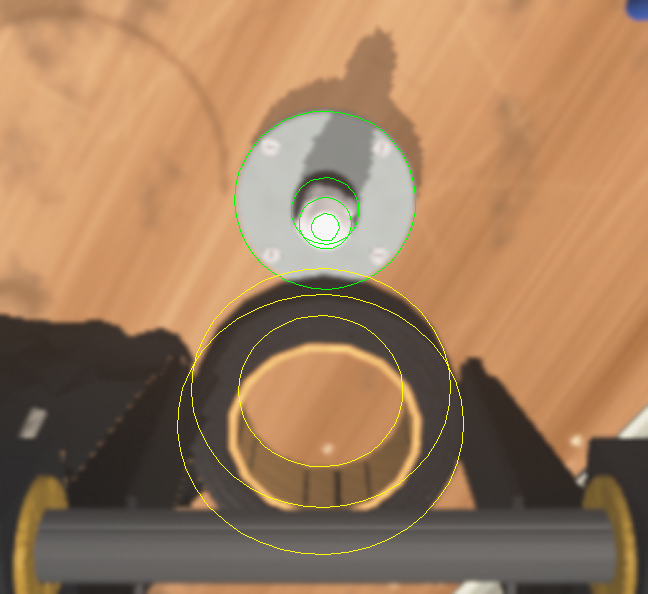

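The overlay fits the spindle, at (325,200) in the crop, to well under 1 mm. The held tape is centred near (325,427), about 1 mm off. I'll shift +1 mm in tool x and lower it.

Request:
servo_tool:
  gripper: [0.05,0.05,0.05,0.05,0.05,0.05,0.05,0.05]
  delta_pos:
    - [0.001,0.0003,0.03]
    - [0.001,0.0003,0.07]
    - [0.001,0.0003,0.11]
    - [0.001,0.0003,0.14]
    - [0.001,0.0003,0.165]
    - [0.001,0.0003,0.175]
    - [0.001,0.0003,0.185]
    - [0.001,0.0003,0.195]
  spin: [0,0,0,0,0,0,0,0]

```text
clock: 7.12
eef_pos: [0.5432, -0.063, 0.0502]
tool_rot: [0.0, 0.965, 0.262, 0.001]
wrist_force: [-0.3, -0.2, -1.0]
grip_width: 0.634
gripper_force: 25.0
```

Request:
servo_tool:
  gripper: [0.05,0.05,0.05,0.05,0.05]
  delta_pos:
    - [0,0,0.01]
    - [0,0,0.02]
    - [0,0,0.028]
    - [0,0,0.032]
    - [0,0,0.032]
  spin: [0,0,0,0,0]

```text
clock: 7.75
eef_pos: [0.5428, -0.063, 0.018]
tool_rot: [-0.0, 0.965, 0.262, -0.0]
wrist_force: [0.0, 0.7, -0.8]
grip_width: 0.632
gripper_force: 25.0
```

No contact force, so nothing jammed. Go slightly lower, then release and retreat.

Request:
servo_tool:
  gripper: [0.05,0.05,0.08,0.08,0.08,0.08]
  delta_pos:
    - [0,0,0.001]
    - [0,0,0.001]
    - [0,0,0.001]
    - [0,0,0.001]
    - [0,0,0.001]
    - [0,0,0.001]
  spin: [0,0,0,0,0,0]

```text
clock: 8.5
eef_pos: [0.5428, -0.063, 0.0171]
tool_rot: [-0.0, 0.965, 0.262, 0.0]
wrist_force: [-0.2, -0.8, -1.3]
grip_width: 0.841
gripper_force: 0.0
```

Request:
servo_tool:
  gripper: [0.08,0.08,0.08,0.08,0.08,0.08,0.08,0.08]
  delta_pos:
    - [0,0,-0.01]
    - [0,0,-0.04]
    - [0,0,-0.08]
    - [0,0,-0.13]
    - [0,0,-0.18]
    - [0,0,-0.22]
    - [0,0,-0.22]
    - [0,0,-0.22]
  spin: [0,0,0,0,0,0,0,0]

```text
clock: 9.5
eef_pos: [0.5423, -0.0629, 0.2368]
tool_rot: [-0.0, 0.965, 0.262, -0.0]
wrist_force: [-0.0, -0.2, 0.6]
grip_width: 0.84
gripper_force: 0.0
```

```bash
python3 - <<'E'
from h import *
from cell import r
import pickle
o=r.get_obs();s=r.snapshot("wrist");pickle.dump((o,s),open("w3.pkl","wb"))
rel(o,[.6025,.156,.2],30.4)
rel(o,[.608,.158,.2],30.4)
c=cam(s,o);I=s["color"];V=cv2.resize(I[100:320,200:440],None,fx=2.7,fy=2.7,interpolation=cv2.INTER_CUBIC)
for z,d in[(0.012,.09),(.033,.032),(.059,.023),(.067,.012),(.031,.06),(.031,.038)]: draw(V,c,ring(.542,-.0635,z,d),(0,255,0),2.7,(200,100))
cv2.imwrite("pics/w3.png",V)
E
```

```text
eef [ 0.5423 -0.0629  0.2368] yaw 30.4 shift [ 0.1626 -0.1584  0.0368] spin -0.0 t 9.5 F [-0.  -0.2  0.6] tilt [-3.e-04 -4.e-04 -1.e+00]
eef [ 0.5423 -0.0629  0.2368] yaw 30.4 shift [ 0.1684 -0.1573  0.0368] spin -0.0 t 9.5 F [-0.  -0.2  0.6] tilt [-3.e-04 -4.e-04 -1.e+00]
```

View pics/w3.png

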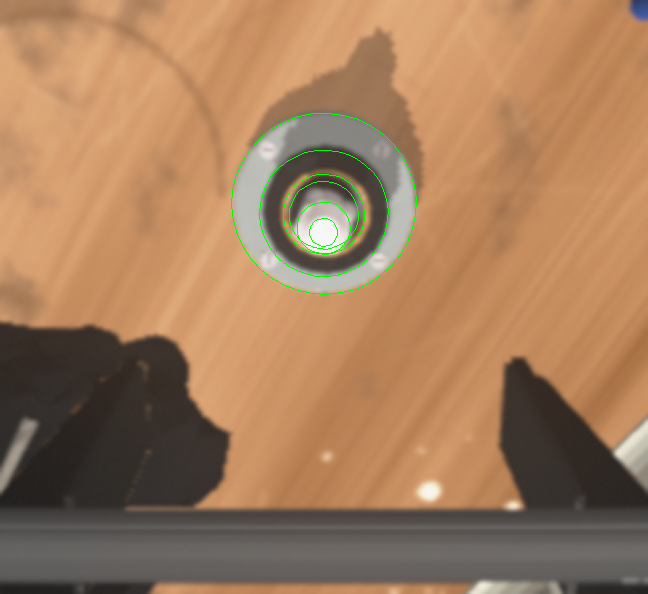

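The tape is seated concentric and flat on the plate, around (324,213) in the crop. On to the cap.

Request:
servo_tool:
  gripper: [0.07,0.07,0.07,0.07,0.07,0.07,0.07,0.07]
  delta_pos:
    - [0.02,-0.019,0]
    - [0.05,-0.047,0]
    - [0.085,-0.079,0]
    - [0.12,-0.112,0]
    - [0.15,-0.14,0]
    - [0.168,-0.157,0]
    - [0.168,-0.157,0]
    - [0.168,-0.157,0]
  spin: [0,0,0,0,0,0,0,0]

```text
clock: 10.55
eef_pos: [0.6081, 0.1564, 0.2367]
tool_rot: [0.0, 0.965, 0.262, -0.0]
wrist_force: [-0.4, -0.0, 0.3]
grip_width: 0.738
gripper_force: 0.0
```

```bash
python3 - <<'E'
from h import *
from cell import r
o=r.get_obs();s=r.snapshot("wrist")
c=cam(s,o);I=s["color"];H=cv2.cvtColor(I,cv2.COLOR_BGR2HSV)
p=proj(c,[.608,.158,.02])[0].astype(int);b=(p[0]-35,p[1]-35,p[0]+35,p[1]+35)
m=(H[...,0]<20)&(H[...,1]>170)&(H[...,2]>90);k=np.zeros(m.shape,bool);k[b[1]:b[3],b[0]:b[2]]=1;m=fill(m&k)
x,e=fit(c,m,CAP,[.608,.158],b);print(p,x,e,m.sum())
rel(o,[x[0],x[1],.0075],30.4)
V=cv2.resize(I[p[1]-50:p[1]+50,p[0]-60:p[0]+60],None,fx=5,fy=5,interpolation=cv2.INTER_CUBIC)
for z,d in CAP: draw(V,c,ring(*x,z,d),(0,255,0),5,(p[0]-60,p[1]-50))
cv2.imwrite("pics/w4.png",V)
E
```

```text
[318 176] [0.60867117 0.15745322] 0.04285012656314934 1038
eef [0.6081 0.1564 0.2367] yaw 30.3 shift [ 0.0013 -0.0005  0.2292] spin -0.1 t 10.55 F [-0.4 -0.   0.3] tilt [-1.e-03 -2.e-04 -1.e+00]
```

View pics/w4.png

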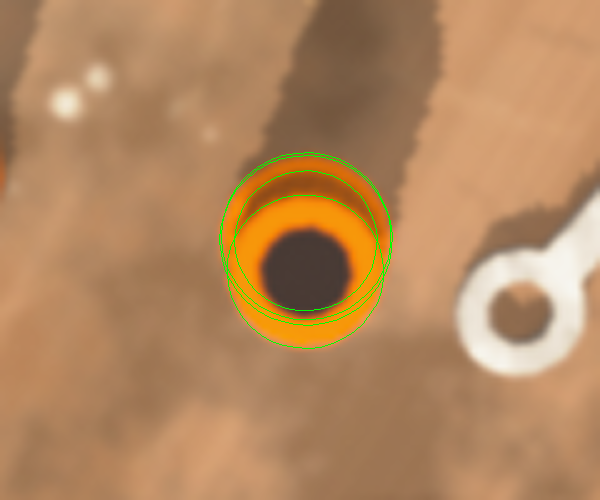

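Request:
servo_tool:
  gripper: [0.07,0.07,0.07,0.07,0.07,0.07,0.07,0.07]
  delta_pos:
    - [0.0013,-0.0005,0.02]
    - [0.0013,-0.0005,0.06]
    - [0.0013,-0.0005,0.1]
    - [0.0013,-0.0005,0.15]
    - [0.0013,-0.0005,0.19]
    - [0.0013,-0.0005,0.217]
    - [0.0013,-0.0005,0.2287]
    - [0.0013,-0.0005,0.2287]
  spin: [0,0,0,0,0,0,0,0]

```text
clock: 11.6
eef_pos: [0.6092, 0.1578, 0.0084]
tool_rot: [-0.0, 0.965, 0.262, -0.0]
wrist_force: [-0.6, -0.7, -0.4]
grip_width: 0.735
gripper_force: 0.0
```

Request:
servo_tool:
  gripper: [0.03,0.03,0.03,0.03,0.03,0.03,0.03,0.03]
  delta_pos:
    - [0,0,0]
    - [0,0,0]
    - [0,0,0]
    - [0,0,0]
    - [0,0,0]
    - [0,0,0]
    - [0,0,0]
    - [0,0,0]
  spin: [0,0,0,0,0,0,0,0]
  grip_force: 55

```text
clock: 12.6
eef_pos: [0.6093, 0.1585, 0.0088]
tool_rot: [-0.0, 0.965, 0.262, 0.0]
wrist_force: [-0.9, 0.2, 5.1]
grip_width: 0.393
gripper_force: 55.0
```

Request:
servo_tool:
  gripper: [0.03,0.03,0.03,0.03,0.03,0.03,0.03,0.03]
  delta_pos:
    - [0,0,-0.01]
    - [0,0,-0.05]
    - [0,0,-0.1]
    - [0,0,-0.15]
    - [0,0,-0.2]
    - [0,0,-0.23]
    - [0,0,-0.23]
    - [0,0,-0.23]
  spin: [0,0,0,0,0,0,0,0]

```text
clock: 13.6
eef_pos: [0.6086, 0.1583, 0.2373]
tool_rot: [-0.0, 0.965, 0.262, -0.001]
wrist_force: [-0.6, -0.7, -1.5]
grip_width: 0.388
gripper_force: 55.0
```

```bash
python3 -c "
from h import *
from cell import r
o=r.get_obs();rel(o,[.542,-.0635,.237],30.4)"
```

```text
eef [0.6086 0.1583 0.2373] yaw 30.4 shift [-0.1696  0.1577  0.0005] spin -0.0 t 13.6 F [-0.6 -0.7 -1.5] tilt [-1.5e-03 -7.0e-04 -1.0e+00]
```

Request:
servo_tool:
  gripper: [0.03,0.03,0.03,0.03,0.03,0.03,0.03,0.03]
  delta_pos:
    - [-0.02,0.019,0]
    - [-0.05,0.047,0]
    - [-0.085,0.079,0]
    - [-0.12,0.112,0]
    - [-0.15,0.14,0]
    - [-0.1695,0.1577,0]
    - [-0.1695,0.1577,0]
    - [-0.1695,0.1577,0]
  spin: [0,0,0,0,0,0,0,0]

```text
clock: 14.6
eef_pos: [0.5426, -0.0628, 0.2375]
tool_rot: [-0.0, 0.965, 0.262, -0.001]
wrist_force: [0.2, -0.7, -0.3]
grip_width: 0.39
gripper_force: 55.0
```

Request:
servo_tool:
  gripper: [0.03,0.03]
  delta_pos:
    - [0,0,0]
    - [0,0,0]
  spin: [0,0]

```text
clock: 14.85
eef_pos: [0.5428, -0.0626, 0.2382]
tool_rot: [-0.0, 0.965, 0.262, -0.0]
wrist_force: [0.2, -1.0, -1.4]
grip_width: 0.392
gripper_force: 55.0
```

```bash
python3 - <<'E'
from h import *
from cell import r
import pickle
o=r.get_obs();s=r.snapshot("wrist");pickle.dump((o,s),open("w5.pkl","wb"))
rel(o,[.542,-.0635,.075],30.4)
c=cam(s,o);I=s["color"];V=cv2.resize(I[120:320,220:430],None,fx=2.9,fy=2.9,interpolation=cv2.INTER_CUBIC)
for z,d in[(0.012,.09),(.033,.032),(.059,.023),(.067,.012),(.031,.06)]: draw(V,c,ring(.542,-.0635,z,d),(0,255,0),2.9,(220,120))
t=o["eef_pos"]
for z,d in CAP: draw(V,c,ring(t[0],t[1],t[2]-.008+z,d),(255,0,255),2.9,(220,120))
cv2.imwrite("pics/w5.png",V)
E
```

```text
eef [ 0.5428 -0.0626  0.2382] yaw 30.4 shift [-0.0011  0.0004  0.1632] spin 0.0 t 14.85 F [ 0.2 -1.  -1.4] tilt [-1.e-04 -3.e-04 -1.e+00]
```

View pics/w5.png

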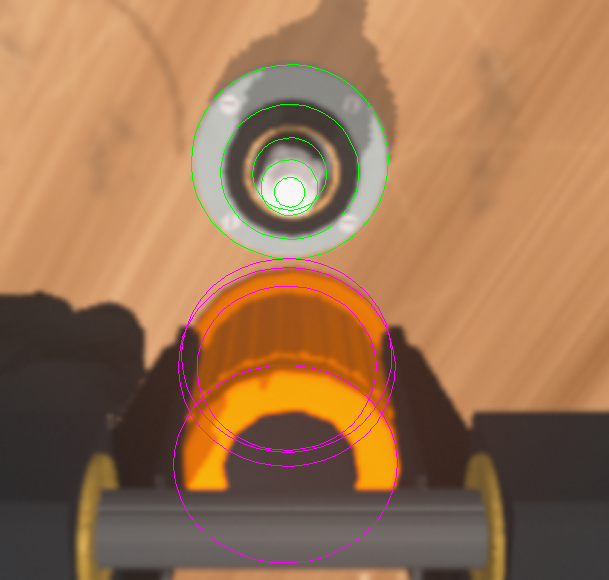

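Cap and spindle both lie near u≈290 in the crop, so they look aligned along the closing axis. The lip clearance is only 1 mm, so I'll measure the residual offset numerically.

```bash
python3 - <<'E'
from h import *
import pickle
o,s=pickle.load(open("w5.pkl","rb"));c=cam(s,o);I=s["color"];H=cv2.cvtColor(I,cv2.COLOR_BGR2HSV);t=o["eef_pos"]
print("model tip ctr",proj(c,t),"capfoot",proj(c,t-[0,0,.008]),"captop",proj(c,t+[0,0,.037]),"stand12",proj(c,[.542,-.0635,.012]),"st67",proj(c,[.542,-.0635,.067]))
m=(H[...,0]<22)&(H[...,1]>170)&(H[...,2]>90);m[:205]=0;m[:,:250]=0;m[:,390:]=0
for v in (215,220,225,260,270,275,280,285):
    u=np.where(m[v])[0];print(v,u.min(),u.max(),(u.min()+u.max())/2)
u=320;print("col",np.where(m[:,u])[0])
# hole of the top
b=I[:,:,:].max(2)
for v in (272,278,284):
    w=[x for x in range(270,370) if m[v,x]];g=np.diff(w);k=g.argmax();print("hole",v,w[k],w[k+1],(w[k]+w[k+1])/2)
for z,d in CAP: q=proj(c,ring(t[0],t[1],t[2]-.008+z,d));print(z,d,q.min(0).round(1),q.max(0).round(1))
# stud tip: bright blob ; plate
br=(I.min(2)>235);br[:150]=0;br[200:]=0;ys,xs=np.where(br[:,300:345]);print("stud bright",xs.mean()+300,ys.mean(),len(xs))
pl=(H[...,1]<50)&(H[...,2]>90);b=(280,138,360,212);k=np.zeros(pl.shape,bool);k[b[1]:b[3],b[0]:b[2]]=1;f=fill(pl&k);print("plate fit",fit(c,f,[(0.011,.09),(.012,.09)],[.542,-.0635],b))
E
```

```text
model tip ctr [[318.3303302  248.69084349]] capfoot [[318.39065879 243.29496475]] captop [[317.97177681 280.78837785]] stand12 [[319.42765282 176.29557377]] st67 [[319.36370359 185.85675496]]
215 306 335 320.5
220 297 343 320.0
225 292 348 320.0
260 285 355 320.0
270 283 356 319.5
275 283 357 320.0
280 283 357 320.0
285 283 357 320.0
col [213 214 215 216 217 218 219 220 221 222 223 224 225 226 227 228 229 230
 231 232 233 234 235 236 237 238 239 240 241 242 243 244 245 246 247 248
 249 250 251 252 253 254 255 256 257 258 259 260 261]
hole 272 300 340 320.0
hole 278 297 342 319.5
hole 284 297 343 320.0
0 0.046 [282.1 208.8] [354.6 275.5]
0.006 0.046 [281.  211.8] [355.7 280.4]
0.006 0.038 [287.5 218.2] [349.2 274.8]
0.045 0.038 [279.4 245.4] [356.5 313.6]
stud bright 319.41322314049586 187.1404958677686 121
plate fit (array([ 0.54277004, -0.06342718]), np.float64(0.039255275228060646))
```

Request:
servo_tool:
  gripper: [0.03,0.03,0.03,0.03,0.03,0.03,0.03,0.03]
  delta_pos:
    - [-0.0005,-0.0002,0.03]
    - [-0.0005,-0.0002,0.07]
    - [-0.0005,-0.0002,0.11]
    - [-0.0005,-0.0002,0.14]
    - [-0.0005,-0.0002,0.155]
    - [-0.0005,-0.0002,0.163]
    - [-0.0005,-0.0002,0.168]
    - [-0.0005,-0.0002,0.168]
  spin: [0,0,0,0,0,0,0,0]
  grip_force: 60

```text
clock: 15.9
eef_pos: [0.5424, -0.0634, 0.0708]
tool_rot: [0.0, 0.965, 0.262, 0.0]
wrist_force: [0.2, -0.6, -1.2]
grip_width: 0.392
gripper_force: 60.0
```

Request:
servo_tool:
  gripper: [0.03,0.03,0.03,0.03]
  delta_pos:
    - [0,0,0.003]
    - [0,0,0.006]
    - [0,0,0.008]
    - [0,0,0.008]
  spin: [0,0,0,0]

```text
clock: 16.4
eef_pos: [0.5423, -0.0632, 0.0623]
tool_rot: [-0.0, 0.965, 0.262, 0.0]
wrist_force: [2.2, 3.0, -2.4]
grip_width: 0.391
gripper_force: 60.0
```

Request:
servo_tool:
  gripper: [0.03,0.03,0.03]
  delta_pos:
    - [0.0005,-0.0003,0.001]
    - [0.0005,-0.0003,0.002]
    - [0.0005,-0.0003,0.002]
  spin: [0,0,0]

```text
clock: 16.77
eef_pos: [0.5423, -0.0629, 0.0603]
tool_rot: [-0.0, 0.965, 0.262, -0.0]
wrist_force: [0.3, -0.4, -0.9]
grip_width: 0.393
gripper_force: 60.0
```

Request:
servo_tool:
  gripper: [0.03,0.03,0.03,0.03,0.03,0.03]
  delta_pos:
    - [0,0,0.002]
    - [0,0,0.004]
    - [0,0,0.006]
    - [0,0,0.008]
    - [0,0,0.009]
    - [0,0,0.009]
  spin: [0,0,0,0,0,0]

```text
clock: 17.52
eef_pos: [0.5426, -0.0627, 0.0513]
tool_rot: [-0.0, 0.965, 0.262, 0.0]
wrist_force: [2.3, 2.3, 0.4]
grip_width: 0.389
gripper_force: 60.0
```

Request:
servo_tool:
  gripper: [0.03,0.03,0.03,0.03,0.03,0.03]
  delta_pos:
    - [0,0,0.002]
    - [0,0,0.004]
    - [0,0,0.006]
    - [0,0,0.008]
    - [0,0,0.0095]
    - [0,0,0.0095]
  spin: [0,0,0,0,0,0]

```text
clock: 18.27
eef_pos: [0.5423, -0.0629, 0.0419]
tool_rot: [-0.0, 0.965, 0.262, -0.0]
wrist_force: [1.5, -0.1, -0.4]
grip_width: 0.389
gripper_force: 60.0
```

Request:
servo_tool:
  gripper: [0.03,0.03,0.03,0.03]
  delta_pos:
    - [0,0,0.0005]
    - [0,0,0.001]
    - [0,0,0.0015]
    - [0,0,0.0015]
  spin: [0,0,0,0]

```text
clock: 18.77
eef_pos: [0.5425, -0.0629, 0.0417]
tool_rot: [0.0, 0.965, 0.262, 0.0]
wrist_force: [-5.6, 0.7, 17.4]
grip_width: 0.39
gripper_force: 60.0
```

Request:
servo_tool:
  gripper: [0.03,0.03,0.03,0.03,0.03,0.03]
  delta_pos:
    - [-0.0002,-0.0002,0.0004]
    - [-0.0003,-0.0002,0.0008]
    - [-0.0003,-0.0002,0.0008]
    - [-0.0003,-0.0002,0.0008]
    - [-0.0003,-0.0002,0.0008]
    - [-0.0003,-0.0002,0.0008]
  spin: [0,0,0,0,0,0]

```text
clock: 19.52
eef_pos: [0.5425, -0.0629, 0.0417]
tool_rot: [0.0, 0.965, 0.262, 0.001]
wrist_force: [-5.7, 1.3, 25.0]
grip_width: 0.391
gripper_force: 60.0
```

```bash
python3 - <<'E'
from h import *
from cell import r
o=r.get_obs();s=r.snapshot("top");print(o["wrist_force"],o["eef_pos"])
s=r.snapshot("wrist");o2=r.get_obs();print(o2["wrist_force"],o2["eef_pos"],o2["clock"])
cv2.imwrite("pics/w6.png",s["color"])
E
```

```text
[-5.70208937  1.33664598 25.00628248] [ 0.54246639 -0.06292514  0.04165173]
[-6.57075261  0.5435185  25.79405564] [ 0.54243126 -0.06291117  0.04163403] 19.625
```

View pics/w6.png

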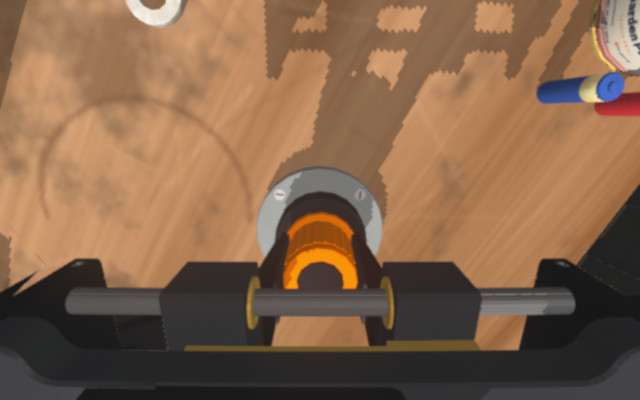

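The cap, at (320,255), sits on the spindle above the tape. The tool stopped hard at the hub height with a steady 25 N press, so I'm handing in.

```bash
python3 -c "
from cell import r
print(r.close_job())"
```

```text
the job is handed in; nothing more can be done
None
```

The black tape roll lies flat on the foot plate and the orange snap cap is pressed past its click, fully home on the hub; I handed the job in at about 19.6 s with the gripper still pressing down at about 25 N.

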